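# Slide the vial rack into the autosampler's bay and bar it

### The arm

A 6-joint arm with a two-finger parallel gripper is mounted at the origin on the work surface. World frame = base frame: x ahead of the robot, y to its left, z up, the work surface at z = 0. Lengths are in m, angles in rad, forces in N, time in s.
With the tool pointing down it reaches from about 0.35 to 0.775 m from the base axis. Payload 5.5 kg.
Tool frame: the origin (TCP) lies at the very end of the fingers, on their centre line; the grasp point (between the pads) lies 19 mm behind it (env.grip_depth is the distance from the TCP to the grasp point, in m); z points along the fingers, y is the direction in which the jaws open and shut (so a half turn about z gives the same grasp; the last joint's range is limited). The gripper opens to 85 mm and grips with 20 to 120 N. Pads are 22 mm wide; open, the fingers measure 114 mm over their backs; the gripper's body (76 mm by 85 mm) begins 54 mm behind the grasp point. The pads swing forward as they close: fully open they stand 13 mm farther back than shut.
Start: joints at [1.031, 0.313, 0.046, 1.304, 0, 1.431], TCP at [0.224, 0.53, 0.231] pointing down, gripper open.
Joint ranges: [-2.76, 2.76], [-0.86, 1.69], [-1.03, 1.26], [-2.2, 2.34], [-1.47, 1.5], [-3.14, 3.14]. Speed limits (rad/s): [2.57, 2.57, 3.14, 3.14, 3.14, 3.14].

### API

Orientations are given as a unit quaternion [w, x, y, z].
In Python, from workcell import env gives the robot as it stands.
- The arm moves only by the tool step_arm, never from a script. Its argument "series" is a list of rows, each a list of 3 entries, a list of its own where there are three numbers: the shift along the world's x, y, z in cm, then the turn about the world's z in rad, then the closure in counts, from 0 (fully open) to 255 (shut). A call has 1 to 5 rows; each row is the pose to reach, as a shift and turn from the pose measured when the call began; what a row does not reach only later rows make up. A row lasts 1/8 s, in which the tool goes at most 62.5 mm and 10.7 degrees, less where a joint would pass 70% of its speed; a pose out of reach is approached as far as the arm can. A call with a gripper value outside its range is refused whole. The fingers move at their own pace and stop on an object; "newtons" is the grip in N (left out, the last holds). Time passes only in rows, so rows that repeat a pose let the fingers close. It gives the time, the measured TCP pose, the force and the opening at its end, in the units of the state.
- env.get_state(): the state, without advancing time (a new reading comes with each control period).
- env.read_camera(name): name is "scene" or "top" or "wrist"; returns a dict with "frame" (480x640x3 uint8, red, green, blue), "vertical_fov" (degrees; the focal length in pixels is half the picture's height over the tangent of half this angle, whatever the lens; pixels are square), "cx", "cy" (the principal point, pixels), "dist_coeffs" ([k1, k2, p1, p2, k3] as OpenCV has them; the pictures are not rectified), "camera_from_world" (4x4, takes a point from world to camera coordinates). Camera axes: x right, y down, z forward; pixel columns grow to the right and rows downward; lengths in m; the calibration is good to about 2 mm. A picture is of the moment at which its call begins. There is no depth.
- env.hand_in(): hands the job in, once; it reports no verdict.
The state is a dict: "clock": time; "joint_pos": joint angles; "qvel": joint speeds; "tau": joint torques, N m; "tcp_pos": TCP position; "orientation": TCP orientation; "wrist_force": force on the tool from outside, world axes, zero at the start; "ft_torque": the same for the moment, N m; "finger_gap": finger opening in m.
Only numpy, scipy, OpenCV 4.12 (cv2) and the standard library are available. Lean on these libraries where they do the work, as an engineer would, in place of code of your own. Each camera call takes 0.05 s, during which the arm holds its last target.

### The job

Push the low white vial rack along the bench, never lifting or tipping it, squarely into the loading bay on the side of the autosampler until it is fully home against the stop. Then push the bay's swinging steel retaining bar all the way shut behind it. Leave everything else on the bench standing where it is, and take the hand clear at the end.

Things in the scene. Friction and masses are not known exactly. Their poses are not given: they have to be found in the camera images.
- rack: Low white plastic vial rack, a solid block 110 (its x) x 64 (its y) x 30 mm high with ten small capped vials fixed in its top (2 rows of 5, black caps, tops at 46 mm). About 0.3 kg, loose on the bench, the same either way round. Origin: centre of its underside; x along its length.
- bay: Fixed off-white autosampler with an aluminium loading bay on its left side. Origin: at bench level, centre of the stop's flat face; +x is the way in, from mouth to stop; z up. The rack slides in lengthwise on the bench itself: home, its origin is at x = -55, y = 0 mm and its rear face at x = -110 mm. The stop is 34 mm high; the housing (310 mm wide in y, 250 mm high) begins at x = +12 mm.
- bay_mouth (a point): Centre of the bay's mouth at bench level, x = -100 mm in the bay's frame, axes as the bay's. Two parallel guide rails, 24 mm high, 74 mm between inner faces, run from the stop to x = -72 mm; from there lead-ins flared 30 degrees outwards reach the mouth, about 104 mm wide.
- gate (a joint): Angle (rad) of the steel retaining bar about its upright pivot at x = -119, y = +66 mm in the bay's frame. 0 = shut, at a fixed limit: it points along the bay's -y across the mouth, 4 mm behind a rack that is home. It grows as it opens: pi/2 points along the bay's -x, 2.95 (limit) nearly +y. Seen from above it shuts counter-clockwise. It turns with light friction and stays where left.
- gate_end (a point): The free end of the retaining bar, at mid-height (21 mm up), 110 mm from the pivot. The bar is 10 mm thick and spans heights 10 to 32 mm (the pivot's cap reaches 38 mm); about 0.5 N at its end moves it.
- tube_rack: Bystander: tall white test-tube rack, 110 x 64 x 108 mm high, eight glass tubes standing in it. Origin: centre of its underside.
- reagent: Bystander: amber reagent bottle, 64 mm across, 135 mm high. Origin: centre of its underside.
- beaker: Bystander: glass beaker, 70 mm across, 90 mm high. Origin: centre of its underside.
- jar: Bystander: small glass jar with metal lid, 46 mm across, 45 mm high. Origin: centre of its underside.
- spatula: Bystander: steel lab spatula 180 mm long, lying flat, 5 mm thick. Origin: centre of its underside.
- carton: Bystander: small cardboard box, 60 x 85 x 45 mm high. Origin: centre of its underside.
- vial: Bystander: single loose amber vial standing upright, 23 mm across, 45 mm high. Origin: centre of its underside.
There are look-alikes about, which are no part of the job. What is shaped like the rack but purple is not meant.

How it is judged:
On the way, in this order (a step that is already met when the one before it is completed fails the run):
1. the rack is home against the stop, with the bar still open (x of rack in the frame of bay above -0.06 m and y of rack in the frame of bay between -0.008 and 0.008 m and angle between the x axis of rack and the x axis of bay, either way round below 0.1 rad and height (world z) of rack below 0.004 m and angle between rack's own z axis and vertical below 0.05 rad and value of joint gate above 0.4 rad), for 0.2 s.
2. the retaining bar is shut behind the rack (x of rack in the frame of bay above -0.06 m and y of rack in the frame of bay between -0.008 and 0.008 m and angle between the x axis of rack and the x axis of bay, either way round below 0.1 rad and height (world z) of rack below 0.004 m and angle between rack's own z axis and vertical below 0.05 rad and value of joint gate below 0.07 rad), for 0.2 s.
At the end, for the whole second after the job is handed in: The rack stands flat on the bench inside the bay, its front within 5 mm of the stop, within 8 mm of the centre line and 0.1 rad of square; the bar is shut to within 0.07 rad; both are at rest (all of step 2 and linear speed of rack below 0.01 m/s and velocity of joint gate below 0.05 rad/s); the robot touches nothing.
It fails at once if the rack is lifted off the bench or tipped (height (world z) of rack above 0.012 m or angle between rack's own z axis and vertical above 0.2 rad).
It fails at once if a bystander is moved more than 20 mm (distance of any of tube_rack, reagent, beaker, jar, spatula, carton, vial from where it was at the start of the episode above 0.02 m).
It also fails if it takes over 72 s, if anything falls off the work surface, if the arm or the gripper's body presses on something with over 40 N, if the wrist force passes 120 N, or if a joint passes its speed limit or range.

## Working session

There is one attempt and no reset: what is moved stays moved. The work goes in short steps, Python scripts to look and compute and a tool call to move; the robot and the scene stay as the last step left them, time stands still between calls to the robot, and variables do not carry over. Pictures are saved under pics/ and viewed, and the job is handed in when it is done.

Besides the shell and the picture viewer there is one more tool, called after ">>>" as name(argument=value, ...) on one line, values as JSON. step_arm: Moves the arm, as the interface text tells. Its arguments: {"type":"object","properties":{"series":{"type":"array"},"newtons":{"type":"number"}},"required":["series"]}

```bash
mkdir -p pics; ls
cat > h.py <<'E'
import numpy as np, cv2
from workcell import env
def cam(name,save=None):
    c=env.read_camera(name)
    f=240/np.tan(np.radians(c["vertical_fov"])/2)
    K=np.array([[f,0,c["cx"]],[0,f,c["cy"]],[0,0,1]])
    c["K"]=K; c["D"]=np.array(c["dist_coeffs"],float); c["T"]=np.array(c["camera_from_world"])
    if save: cv2.imwrite("pics/"+save,c["frame"][:,:,::-1])
    return c
def ray(c,px):
    u=cv2.undistortPoints(np.array(px,float).reshape(-1,1,2),c["K"],c["D"]).reshape(-1,2)
    R=c["T"][:3,:3];t=c["T"][:3,3]
    d=np.c_[u,np.ones(len(u))]@R
    return -R.T@t,d
def onplane(c,px,z):
    o,d=ray(c,px); return o+d*((z-o[2])/d[:,2])[:,None]
def proj(c,P):
    P=np.array(P,float).reshape(-1,1,3)
    r,_=cv2.Rodrigues(c["T"][:3,:3])
    return cv2.projectPoints(P,r,c["T"][:3,3],c["K"],c["D"])[0].reshape(-1,2)
def tri(c1,p1,c2,p2):
    o1,d1=ray(c1,[p1]);o2,d2=ray(c2,[p2]);d1=d1[0];d2=d2[0]
    s=np.linalg.lstsq(np.c_[d1,-d2],o2-o1,rcond=None)[0]
    a=o1+s[0]*d1;b=o2+s[1]*d2
    return (a+b)/2,np.linalg.norm(a-b)
E
python3 - <<'E'
from h import *
for n in ["scene","top","wrist"]:
    c=cam(n,n+"0.png"); print(n,c["vertical_fov"],c["D"],np.round(-c["T"][:3,:3].T@c["T"][:3,3],3))
print(env.get_state())
E
```

```text
pics
scene 52.79807453608116 [-0.04381919  0.          0.          0.          0.        ] [1.196 0.157 0.776]
top 46.584281928399086 [-0.1527954  0.         0.         0.         0.       ] [0.369 0.173 1.282]
wrist 65.22941603013979 [-0.06247834  0.          0.          0.          0.        ] [0.16  0.557 0.373]
{'clock': 0.15, 'joint_pos': array([1.03139740e+00, 3.13830776e-01, 4.52286339e-02, 1.30360542e+00,
       7.61069650e-06, 1.43121639e+00]), 'qvel': array([ 0.00172849, -0.00043778,  0.00279493, -0.00083202,  0.00027126,
        0.00010652]), 'tau': array([ 2.40871974e-03, -4.81064379e+01,  2.98817164e+01,  1.38808019e-02,
       -1.26993323e-04, -2.26321822e-05]), 'tcp_pos': array([0.22361348, 0.52931425, 0.23060746]), 'orientation': array([-2.38563325e-04,  1.98580582e-01,  9.80084310e-01, -6.64078492e-04]), 'wrist_force': array([ 0.81094613,  0.62954371, -1.10628995]), 'ft_torque': array([ 0.03636625, -0.0496068 , -0.02982881]), 'finger_gap': 0.08575039625766324}
```

View pics/top0.png

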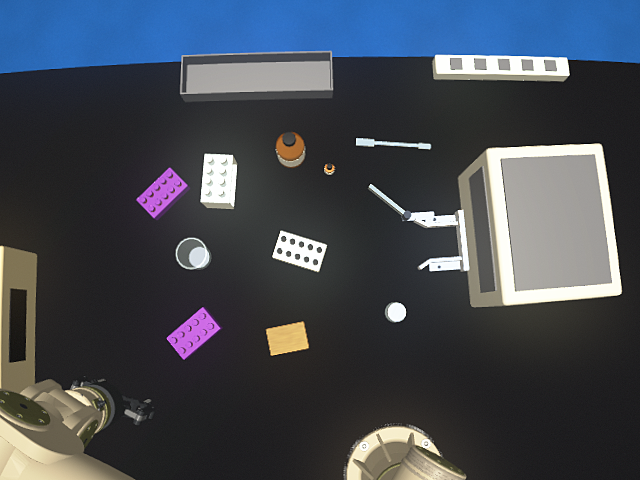

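View pics/scene0.png

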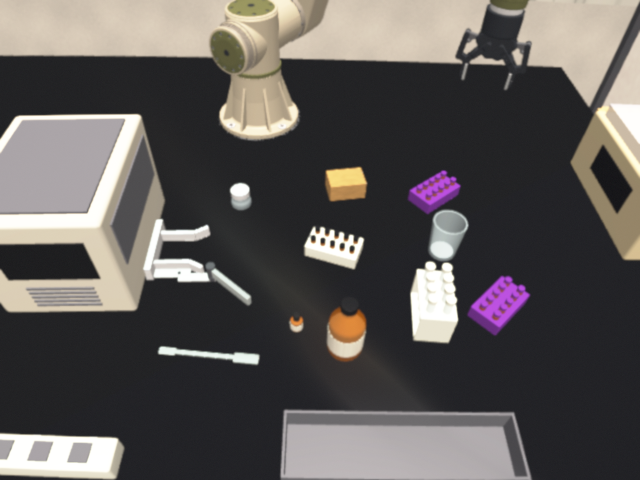

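View pics/wrist0.png

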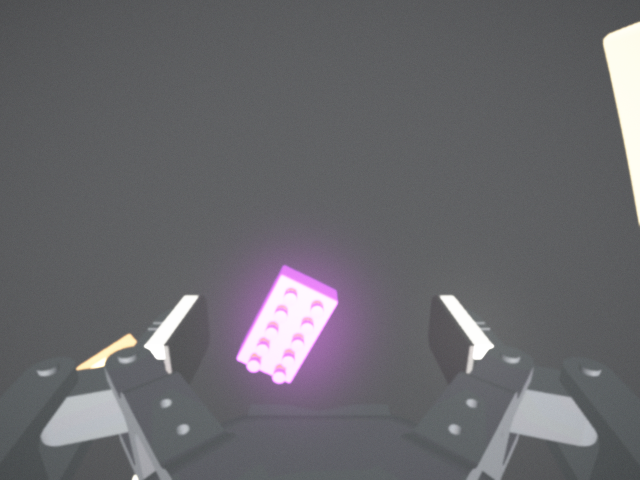

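The top view shows the rack at about px (300,251), with the bay to its right: rails at rows 218 and 265, and the bar running from the pivot (407,216) to its end (370,186). The jar is at (396,312), the loose vial at (329,169) and the bottle at (290,150). Image up is world +x and image left is world +y. Next I'll measure in detail.

Run:
```python
from h import *
c=cam("top");f=c["frame"]
cr=cv2.resize(f[160:340,250:480],None,fx=3.4,fy=3.3,interpolation=cv2.INTER_CUBIC)
cv2.imwrite("pics/topcrop.png",cr[:600,:800,::-1])
s=cam("scene");f2=s["frame"]
cr=cv2.resize(f2[200:320,130:380],None,fx=3.2,fy=3.2,interpolation=cv2.INTER_CUBIC)
cv2.imwrite("pics/scenecrop.png",cr[:600,:800,::-1])
np.savez("cams.npz",tf=f,sf=f2)
# rack contour in top
g=f.min(2)
def comp(img,thr,pt,box):
    m=(img>thr).astype(np.uint8)
    m[:, :box[0]]=0;m[:,box[2]:]=0;m[:box[1]]=0;m[box[3]:]=0
    m=cv2.morphologyEx(m,cv2.MORPH_CLOSE,np.ones((9,9)))
    n,l,st,ce=cv2.connectedComponentsWithStats(m)
    i=1+np.argmax(st[1:,4]); 
    cs,_=cv2.findContours((l==i).astype(np.uint8),cv2.RETR_EXTERNAL,cv2.CHAIN_APPROX_NONE)
    return max(cs,key=cv2.contourArea)
cn=comp(g,100,None,(262,220,340,285))
hull=cv2.convexHull(cn)
for z in (0.0,0.03):
    p=onplane(c,cn.reshape(-1,2),z)[:,:2]
    r=cv2.minAreaRect((p*1000).astype(np.float32)); print(z,r)
print(cv2.approxPolyDP(hull,3,True).reshape(-1,2).tolist())
```

```text
0.0 ((516.222900390625, 204.9997100830078), (114.12498474121094, 67.85943603515625), 70.94930267333984)
0.03 ((512.7766723632812, 204.2390899658203), (111.45349884033203, 66.27094268798828), 70.94929504394531)
[[281, 230], [326, 245], [318, 271], [272, 256]]
```

View pics/topcrop.png

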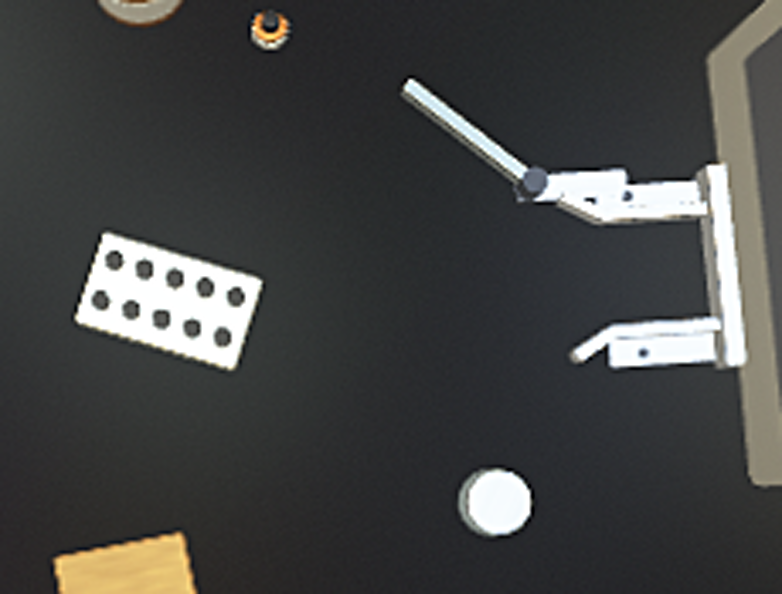

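View pics/scenecrop.png

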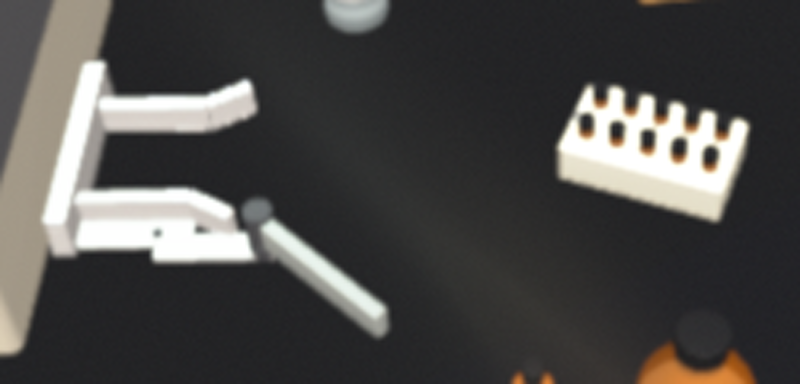

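Run:
```python
from h import *
d=np.load("cams.npz")
cr=cv2.resize(d["tf"][195:285,365:475],None,fx=6.6,fy=6.6,interpolation=cv2.INTER_CUBIC)
cr=np.clip(cr.astype(float)*0.85,0,255).astype(np.uint8)
cv2.imwrite("pics/bayz.png",cr[:,:,::-1])
cr=cv2.resize(d["sf"][205:310,135:260],None,fx=5.7,fy=5.7,interpolation=cv2.INTER_CUBIC)
cv2.imwrite("pics/bayzs.png",cr[:,:,::-1])
```

```text
(no output)
```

View pics/bayz.png

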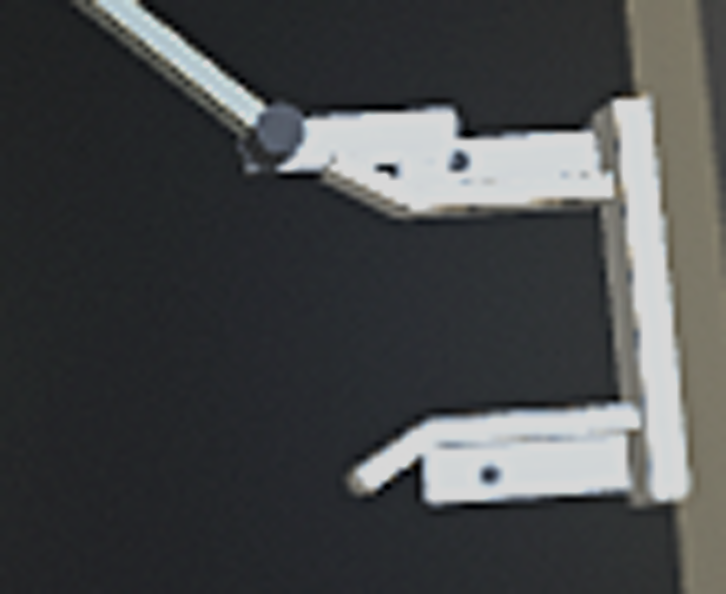

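View pics/bayzs.png

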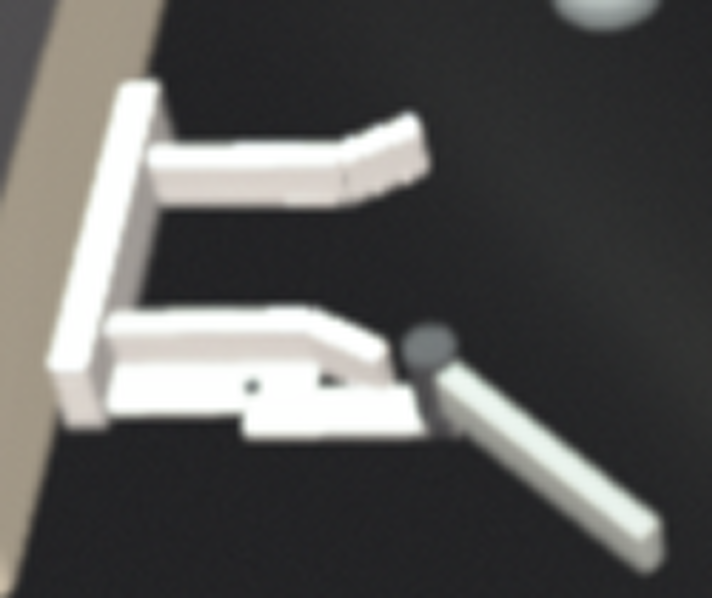

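Run:
```python
from h import *
c=cam("top");s=cam("scene")
T=lambda p:[(p[0]+.5)/6.6-.5+365,(p[1]+.5)/6.6-.5+195]
S=lambda p:[(p[0]+.5)/5.7-.5+135,(p[1]+.5)/5.7-.5+205]
pairs={"stopA(+y)":((616,103),(98,370)),"stopB(-y)":((652,498),(158,85)),"cap":((281,130),(430,345)),
"railU kink":((410,206),(312,313)),"railL kink":((432,418),(345,148))}
for k,(a,b) in pairs.items():
    p,e=tri(c,T(a),s,S(b)); print(k,np.round(p*1000,1),"gap",round(e*1000,1))
A=onplane(c,[T((616,103))],.034)[0];B=onplane(c,[T((652,498))],.034)[0]
print("stop plane",A,B, "width",np.linalg.norm(A-B))
yb=(A-B)[:2]/np.linalg.norm((A-B)[:2]); print("bay y",yb,"ang x", np.arctan2(-yb[0]*1.0,yb[1]))
for n,l in {"U":[(412,206),(612,196)],"L":[(432,418),(640,404)]}.items():
    p=onplane(c,[T(q) for q in l],.024); d=(p[1]-p[0])[:2]; print(n,p[:,:2],np.arctan2(d[1],d[0]))
cap=onplane(c,[T((281,130))],.038)[0]; capS=onplane(s,[S((430,345))],.038)[0]; print("cap",cap,capS)
# bar end top surface z=32 : top full px
```

```text
stopA(+y) [ 597.6 -159.4   33.3] gap 5.4
stopB(-y) [ 459.6 -166.5   34.7] gap 0.6
cap [589.3 -41.8  40.7] gap 0.7
railU kink [564.2 -89.   26.6] gap 0.7
railL kink [489.2 -90.6  33.4] gap 1.6
stop plane [ 0.59797679 -0.16199636  0.034     ] [ 0.45971325 -0.16697333  0.034     ] width 0.13835309252695674
bay y [0.99935276 0.03597293] ang x -1.5348156361314722
U [[ 0.56454347 -0.08996769]
 [ 0.56672656 -0.1612928 ]] -1.5401983355685236
L [[ 0.49016474 -0.09342568]
 [ 0.49330625 -0.16718101]] -1.5282282953380402
cap [ 0.58979823 -0.04261186  0.038     ] [ 0.58708637 -0.04211043  0.038     ]
```

The bay numbers agree with each other: rail spacing comes out at 74.4 mm, the stop height at 34 mm, and the pivot is within 2 mm of where it should be. Bay origin is about (0.529, -0.164), with +x at -1.535 rad. Next I'll check the rack height and the bar angle, and start the arm moving toward the rack.

Run:
```python
from h import *
c=cam("top");s=cam("scene")
S=lambda p:[(p[0]+.5)/3.2-.5+130,(p[1]+.5)/3.2-.5+200]
T=lambda p:[(p[0]+.5)/3.4-.5+250,(p[1]+.5)/3.3-.5+160]
for k,a,b in [("rk -y+x",(262,278),(558,150)),("rk +y+x",(103,233),(720,188)),("bar end",(408,86),(383,312)),]:
    p,e=tri(c,T(a),s,S(b)); print(k,np.round(p*1000,1),round(e*1000,1))
# other objects roughly (top view, z=.02)
for n,p in {"jar":(396,312),"vial":(329,169),"bottle":(290,157),"spat L":(356,142),"spat R":(431,147),"carton":(288,338),"tube":(220,182),"beaker":(196,258)}.items():
    print(n,np.round(onplane(c,[p],.03)[0,:2],3))
```

```text
rk -y+x [526.5 142.2  31.6] 0.1
rk +y+x [559.3 246.3  35.5] 1.8
bar end [658.9  41.4  32.9] 2.4
jar [ 0.37 -0.01]
vial [0.701 0.133]
bottle [0.732 0.222]
spat L [0.765 0.068]
spat R [ 0.751 -0.108]
carton [0.318 0.233]
tube [0.676 0.385]
beaker [0.501 0.439]
```

>>> step_arm(series=[[[6, -6, 0], -0.18, 0], [[12, -12, 0], -0.36, 0], [[16, -18, 0], -0.54, 0], [[20, -22, 0], -0.72, 0], [[22, -26, 0], -0.9, 0]], newtons=20)

```text
clock: 1.08
tcp_pos: [0.4288, 0.2922, 0.2314]
orientation: [0.0, 0.607, 0.794, 0.0]
wrist_force: [1.0, 0.1, 0.4]
finger_gap: 0.0857
```

>>> step_arm(series=[[[3, -3, 0], -0.18, 0], [[6, -6, 0], -0.36, 0], [[8.5, -8.8, -2], -0.54, 0], [[8.5, -8.8, -3], -0.6, 0], [[8.5, -8.8, -3], -0.6, 0]])

```text
clock: 1.7
tcp_pos: [0.5135, 0.2035, 0.2005]
orientation: [-0.0, 0.815, 0.579, -0.001]
wrist_force: [-0.1, 1.1, 0.0]
finger_gap: 0.0854
```

Run:
```python
from h import *
w=cam("wrist","w1.png"); st=env.get_state(); print(st["tcp_pos"],st["orientation"],st["wrist_force"])
g=w["frame"].min(2)
m=(g>150).astype(np.uint8); m=cv2.morphologyEx(m,cv2.MORPH_CLOSE,np.ones((41,41)))
cs,_=cv2.findContours(m,cv2.RETR_EXTERNAL,cv2.CHAIN_APPROX_NONE)
for k in cs:
    if cv2.contourArea(k)>3000:
        p=onplane(w,k.reshape(-1,2),.03)[:,:2]*1000
        print(cv2.contourArea(k),cv2.boundingRect(k),cv2.minAreaRect(p.astype(np.float32)))
```

```text
[0.51359234 0.20402647 0.20125728] [ 1.51607975e-04  8.14764243e-01  5.79792381e-01 -3.23544081e-06] [-0.46209965  1.00250609 -0.77368101]
7710.0 (37, 202, 157, 157) ((318.9114074707031, 205.35459899902344), (78.77489471435547, 161.1580047607422), 24.38471031188965)
9598.0 (275, 146, 79, 129) ((511.4018249511719, 206.20872497558594), (111.75180053710938, 65.22269439697266), 71.37466430664062)
```

View pics/w1.png

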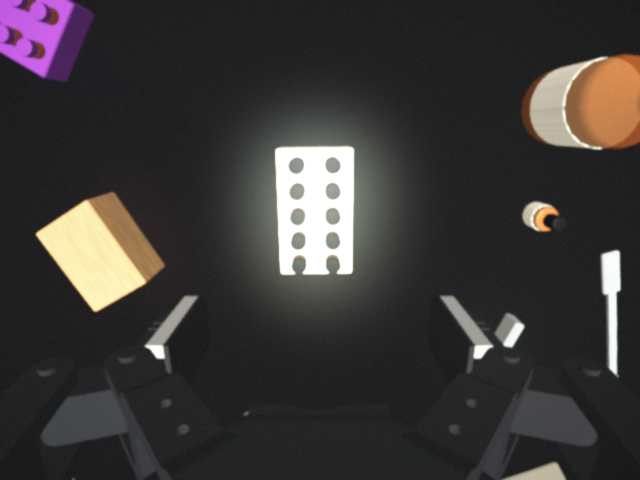

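The rack is centred at about (0.512, 0.205) in both views, with a clear gap on both sides and the jaws lined up with its width. I'll lower the hand around it.

>>> step_arm(series=[[[-0.1, 0.1, -5], 0, 0], [[-0.1, 0.1, -10], 0, 0], [[-0.1, 0.1, -14], 0, 0], [[-0.1, 0.1, -17], 0, 0], [[-0.1, 0.1, -18.6], 0, 0]])

```text
clock: 2.38
tcp_pos: [0.5119, 0.2055, 0.0144]
orientation: [-0.0, 0.814, 0.581, -0.0]
wrist_force: [0.0, -1.0, -0.5]
finger_gap: 0.0852
```

>>> step_arm(series=[[[0, 0, -0.4], 0, 30], [[0, 0, -0.4], 0, 45], [[0, 0, -0.4], 0, 60], [[0, 0, -0.4], 0, 70], [[0, 0, -0.4], 0, 70]], newtons=20)

```text
clock: 3.0
tcp_pos: [0.5124, 0.206, 0.0117]
orientation: [-0.0, 0.814, 0.581, 0.0]
wrist_force: [-1.9, 0.7, 6.5]
finger_gap: 0.0636
```

>>> step_arm(series=[[[0, 0, 0], 0.08, 70], [[0, 0, 0], 0.16, 70], [[0.1, 0, 0], 0.24, 70], [[0.2, 0, 0], 0.32, 70], [[0.2, 0, 0], 0.367, 70]])

```text
clock: 3.62
tcp_pos: [0.5146, 0.2059, 0.0118]
orientation: [0.0, 0.694, 0.72, 0.0]
wrist_force: [0.7, 1.4, -2.0]
finger_gap: 0.0634
```

Run:
```python
from h import *
w=cam("wrist","w2.png");c=cam("top","t2.png"); st=env.get_state(); print(st["tcp_pos"],st["orientation"],st["wrist_force"])
cv2.imwrite("pics/t2c.png",cv2.resize(c["frame"][180:330,230:480],None,fx=3.2,fy=3.2,interpolation=cv2.INTER_CUBIC)[:,:,::-1])
```

```text
[0.51456493 0.2058206  0.01177585] [1.12897962e-04 6.94443613e-01 7.19547011e-01 3.94164078e-04] [-0.52024896  0.1286503  -2.15951797]
```

View pics/t2c.png

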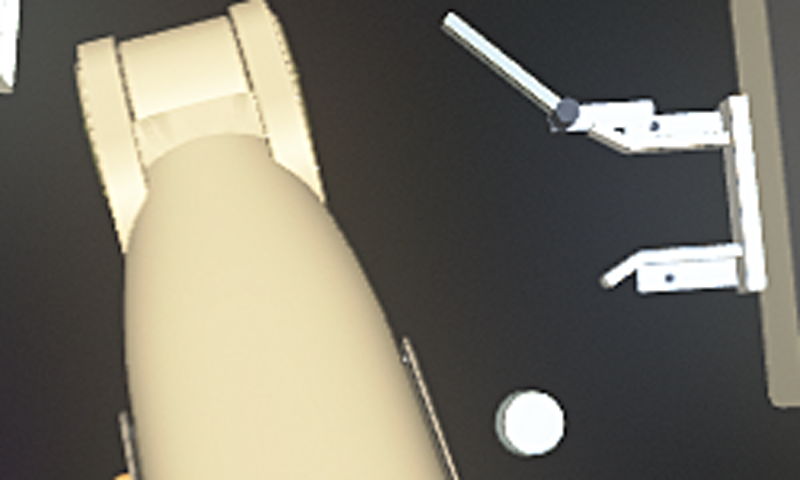

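View pics/w2.png

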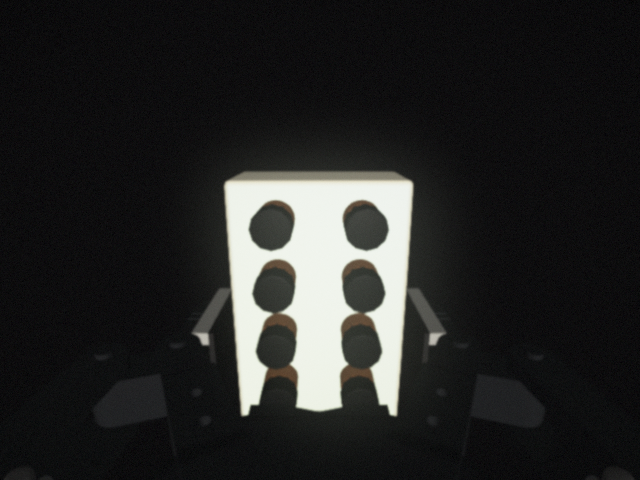

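The rack turned with the hand and now sits square to the bay axis, jaw yaw 0.0355 rad. I'll release it, lift, and go behind it.

>>> step_arm(series=[[[0, 0, 0], 0, 30], [[0, 0, 0], 0, 0], [[0, 0, 3], 0, 0], [[0, 0, 7], 0, 0], [[0, 2, 8], 0, 0]])

```text
clock: 4.35
tcp_pos: [0.5167, 0.226, 0.0948]
orientation: [0.001, 0.695, 0.719, 0.003]
wrist_force: [1.0, 0.6, 0.1]
finger_gap: 0.0855
```

>>> step_arm(series=[[[-0.1, 3, 0], 0, 60], [[-0.2, 6, 0], 0, 150], [[-0.3, 7.5, 0], 0, 150], [[-0.3, 7.5, 0], 0, 150]])

```text
clock: 4.85
tcp_pos: [0.5131, 0.3019, 0.0941]
orientation: [0.001, 0.695, 0.719, 0.002]
wrist_force: [-0.0, -0.9, 0.6]
finger_gap: 0.0352
```

Run:
```python
from h import *
w=cam("wrist","w3.png");c=cam("top","t3.png");s=cam("scene","s3.png"); st=env.get_state(); print(st["tcp_pos"],st["orientation"],st["finger_gap"])
```

```text
[0.51342168 0.30019768 0.09437466] [0.00145534 0.69551672 0.71850561 0.00201676] 0.03511176256531354
```

View pics/s3.png

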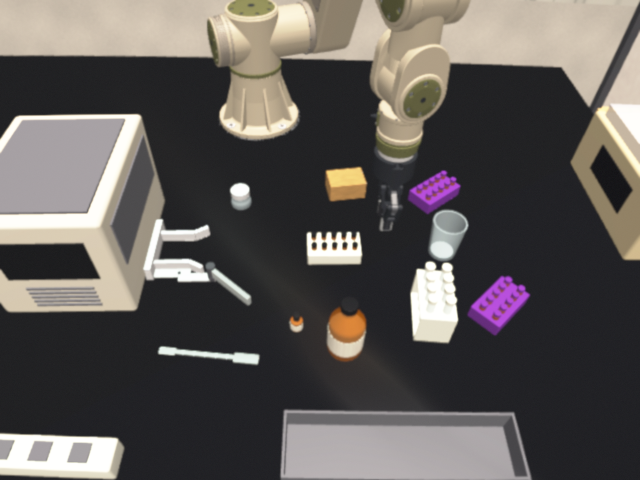

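View pics/t3.png

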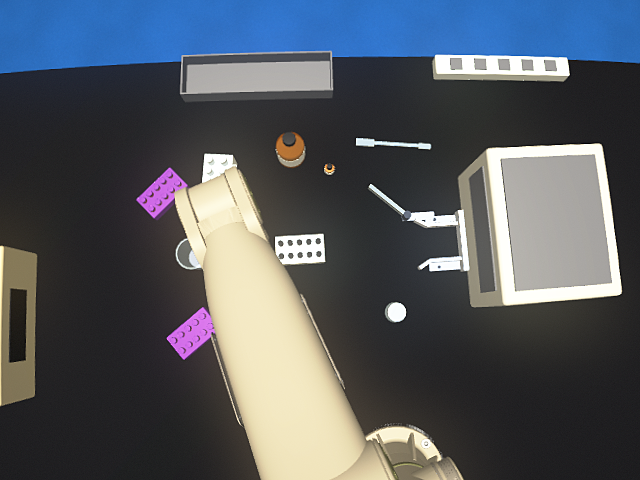

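```bash
cat >> h.py <<'E'
O=np.array([.529,-.164]);A=-1.535;X=np.array([np.cos(A),np.sin(A)]);Y=np.array([-X[1],X[0]])
def bay(p): d=np.asarray(p)[:2]-O; return d@X*1000,d@Y*1000
def rack(c,box,thr=110):
    f=c["frame"];g=f.min(2);m=np.zeros(g.shape,np.uint8)
    m[box[1]:box[3],box[0]:box[2]]=(g>thr)[box[1]:box[3],box[0]:box[2]]
    m=cv2.morphologyEx(m,cv2.MORPH_CLOSE,np.ones((9,9)))
    cs,_=cv2.findContours(m,cv2.RETR_EXTERNAL,cv2.CHAIN_APPROX_NONE);k=max(cs,key=cv2.contourArea)
    p=onplane(c,k.reshape(-1,2),.03)[:,:2]*1000
    r=cv2.minAreaRect(p.astype(np.float32)); print("rack",np.round(r[0],1),np.round(r[1],1),round(r[2],2),"bay",np.round(bay(np.array(r[0])/1000),1))
E
python3 - <<'E'
from h import *
c=cam("top"); rack(c,(270,225,335,275))
print(bay(env.get_state()["tcp_pos"]), np.degrees(A)+180)
E
```

```text
rack [505.4 210.1] [ 88.6 125.2] 2.0 bay [-374.7  -10.2]
(np.float64(-464.3352380036962), np.float64(1.2324953963976044)) 92.05097844741864
```

Run:
```python
from h import *
c=cam("top")
rack(c,(272,228,332,268),200); rack(c,(273,229,332,267),150)
cv2.imwrite("pics/t4.png",cv2.resize(c["frame"][215:285,250:345],None,fx=8,fy=8,interpolation=cv2.INTER_CUBIC)[:,:,::-1])
```

```text
rack [516.7 203.8] [ 63.3 110.2] 2.1 bay [-368.     0.9]
rack [514.7 206.9] [ 68.4 117.1] 2.0 bay [-371.2   -1. ]
```

View pics/t4.png

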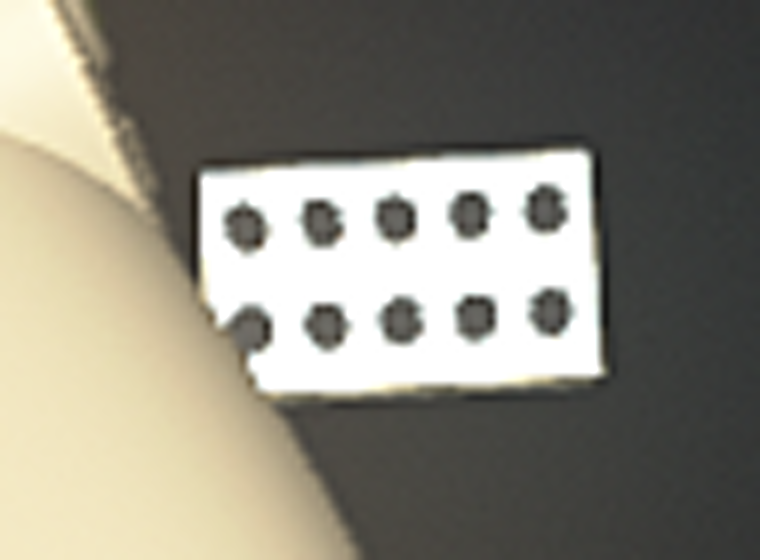

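The rack is square (2.1° against the bay's 2.05°) and on the centre line to within about 1 mm. I'll lower the hand behind it and push.

>>> step_arm(series=[[[0, 0, -3], 0, 150], [[0, 0, -6], 0, 150], [[0, 0, -8], 0, 150], [[0, 0, -8.3], 0, 150], [[0, 0, -8.3], 0, 150]])

```text
clock: 5.72
tcp_pos: [0.5141, 0.2997, 0.0121]
orientation: [0.002, 0.696, 0.718, 0.002]
wrist_force: [0.1, 0.3, -0.1]
finger_gap: 0.0347
```

>>> step_arm(series=[[[0, -1, 0], 0, 150], [[0.1, -2, 0], 0, 150], [[0.1, -3, 0], 0, 150], [[0.1, -4, 0], 0, 150], [[0.2, -5, 0], 0, 150]])

```text
clock: 6.35
tcp_pos: [0.5165, 0.2498, 0.0127]
orientation: [0.001, 0.696, 0.718, 0.003]
wrist_force: [-0.4, 3.7, 4.0]
finger_gap: 0.0353
```

>>> step_arm(series=[[[0, -1, 0], 0, 150], [[0.1, -2, 0], 0, 150], [[0.1, -3, 0], 0, 150], [[0.1, -4, 0], 0, 150], [[0.2, -5, 0], 0, 150]])

```text
clock: 6.98
tcp_pos: [0.5184, 0.1992, 0.0127]
orientation: [0.001, 0.696, 0.718, 0.003]
wrist_force: [-0.8, 2.5, 2.1]
finger_gap: 0.035
```

Run:
```python
from h import *
c=cam("top","t5.png"); st=env.get_state(); print(st["tcp_pos"],st["orientation"],st["finger_gap"],bay(st["tcp_pos"]))
```

```text
[0.51852283 0.19784933 0.01261188] [0.00177317 0.69623041 0.71781089 0.00275824] 0.035405279427516236 (np.float64(-361.99248419967375), np.float64(2.4796499349515835))
```

View pics/t5.png

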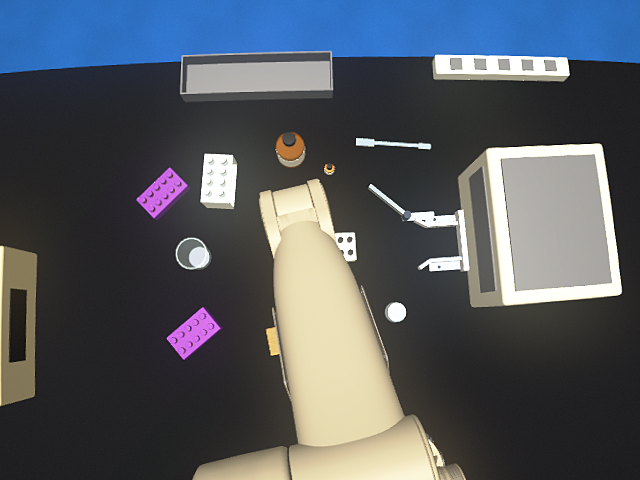

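```bash
cat >> h.py <<'E'
def front(c,x0,x1,y0,y1,name=None,thr=190):
    g=c["frame"].min(2)
    if name: cv2.imwrite("pics/"+name,cv2.resize(c["frame"][210:280,max(0,x1-60):x1+40],None,fx=8,fy=8,interpolation=cv2.INTER_CUBIC)[:,:,::-1])
    # front edge: per row last bright col; side edges per col
    R=[];
    for y in range(y0,y1):
        row=g[y,x0:x1+12].astype(float); i=np.where(row>thr)[0]
        if len(i): R.append((x0+i.max()+.5,y))
    top=[];bot=[]
    for x in range(x0,x1-4):
        col=g[:,x]; i=[y for y in range(y0-12,y1+12) if col[y]>thr]
        if i: top.append((x,min(i)-.5));bot.append((x,max(i)+.5))
    for n,l in (("front",R),("+y side",top),("-y side",bot)):
        p=onplane(c,l,.03); b=np.array([bay(q) for q in p]); k=np.polyfit(b[:,0],b[:,1],1) if n!="front" else np.polyfit(b[:,1],b[:,0],1)
        print(n,np.round(b.mean(0),1),"slope",np.round(k[0],3))
E
python3 - <<'E'
from h import *
c=cam("top"); front(c,344,354,238,256,"t5c.png")
E
```

```text
front [-240.1   -1. ] slope -0.017
+y side [-259.5   32.2] slope -0.057
-y side [-263.5  -28.9] slope -0.865
```

View pics/t5c.png

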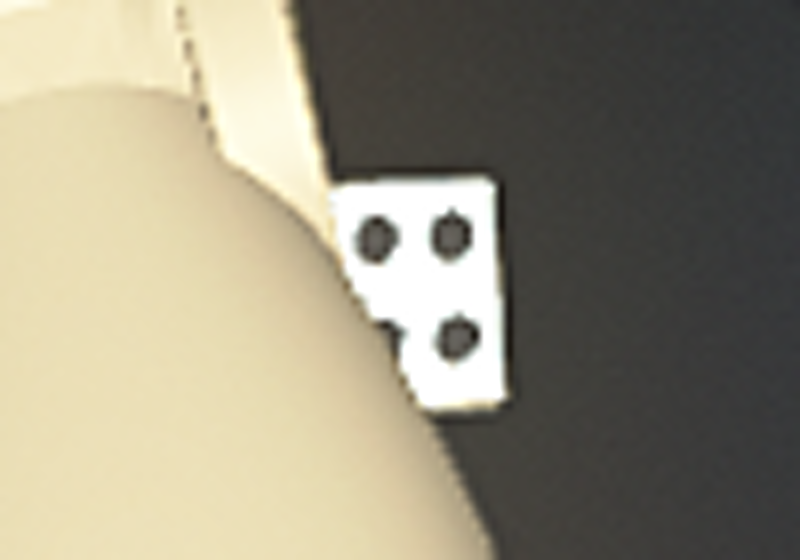

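The rack is square and centred, front at bay x -240 and TCP 122 mm behind the front. I'll carry on.

>>> step_arm(series=[[[0, -1, 0], 0, 150], [[0, -2, 0], 0, 150], [[0.1, -3, 0], 0, 150], [[0.1, -4, 0], 0, 150], [[0.1, -5, 0], 0, 150]])

```text
clock: 7.7
tcp_pos: [0.5194, 0.1474, 0.0125]
orientation: [0.002, 0.696, 0.718, 0.003]
wrist_force: [-0.0, 1.8, 1.0]
finger_gap: 0.0353
```

>>> step_arm(series=[[[0, -1, 0], 0, 150], [[0.1, -2, 0], 0, 150], [[0.1, -3, 0], 0, 150], [[0.1, -4, 0], 0, 150], [[0.1, -5, 0], 0, 150]])

```text
clock: 8.32
tcp_pos: [0.5203, 0.0967, 0.0124]
orientation: [0.002, 0.696, 0.718, 0.003]
wrist_force: [-0.0, 2.1, 1.6]
finger_gap: 0.0352
```

Run:
```python
from h import *
c=cam("top","t6.png"); st=env.get_state(); print(st["tcp_pos"],st["orientation"],st["wrist_force"],bay(st["tcp_pos"]))
cv2.imwrite("pics/t6c.png",cv2.resize(c["frame"][200:290,330:480],None,fx=5.3,fy=5.3,interpolation=cv2.INTER_CUBIC)[:,:,::-1])
```

```text
[0.52032854 0.09545993 0.01239433] [0.00220315 0.69683613 0.7172244  0.00192861] [ 0.28357978 -0.3923813   0.30533095] (np.float64(-259.6040506896943), np.float64(0.6198268951792153))
```

View pics/t6c.png

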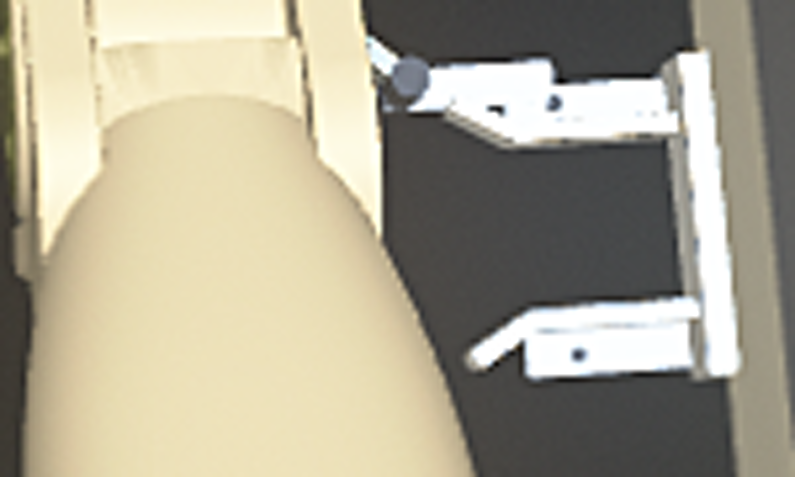

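Run:
```python
from h import *
c=cam("scene","s6.png")
```

```text
(no output)
```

View pics/s6.png

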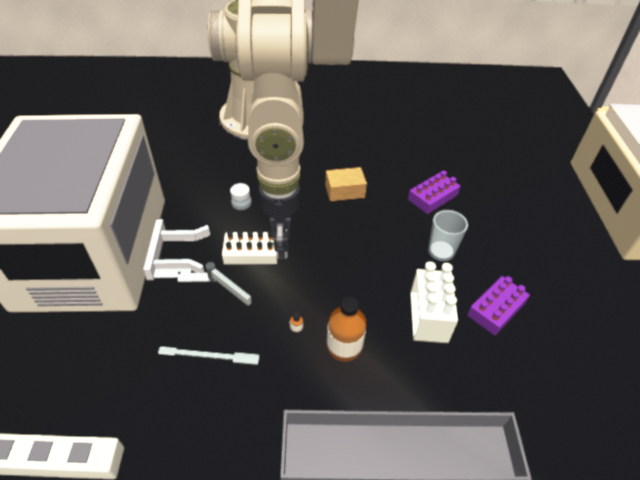

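The scene view shows the rack sliding in line with the bay and the hand right behind it at (282,240). I'll keep going.

>>> step_arm(series=[[[0, -1, 0], 0, 150], [[0.1, -2, 0], 0, 150], [[0.1, -3, 0], 0, 150], [[0.2, -4, 0], 0, 150], [[0.2, -5, 0], 0, 150]])

```text
clock: 9.05
tcp_pos: [0.5223, 0.0451, 0.0123]
orientation: [0.002, 0.697, 0.717, 0.002]
wrist_force: [-0.1, 2.4, 0.6]
finger_gap: 0.0355
```

>>> step_arm(series=[[[0, -0.7, 0], 0, 150], [[0.1, -1.4, 0], 0, 150], [[0.1, -2.1, 0], 0, 150], [[0.1, -2.8, 0], 0, 150], [[0.1, -3.5, 0], 0, 150]])

```text
clock: 9.68
tcp_pos: [0.5233, 0.0097, 0.0123]
orientation: [0.002, 0.697, 0.717, 0.002]
wrist_force: [0.4, 2.6, 0.5]
finger_gap: 0.0351
```

Run:
```python
from h import *
c=cam("top"); st=env.get_state(); print(st["tcp_pos"],st["orientation"],st["wrist_force"],bay(st["tcp_pos"]))
a=cv2.resize(c["frame"][200:290,360:480],None,fx=6,fy=6,interpolation=cv2.INTER_CUBIC)[:,:,::-1]
cv2.imwrite("pics/t7c.png",a)
c=cam("scene")
cv2.imwrite("pics/s7c.png",cv2.resize(c["frame"][190:310,120:300],None,fx=4.4,fy=4.4,interpolation=cv2.INTER_CUBIC)[:,:,::-1])
```

```text
[0.52333409 0.00883934 0.0122976 ] [0.00247824 0.69727034 0.71680239 0.00150596] [-0.71562918  0.36344565  0.47487611] (np.float64(-172.9313900172279), np.float64(0.523410333727689))
```

View pics/t7c.png

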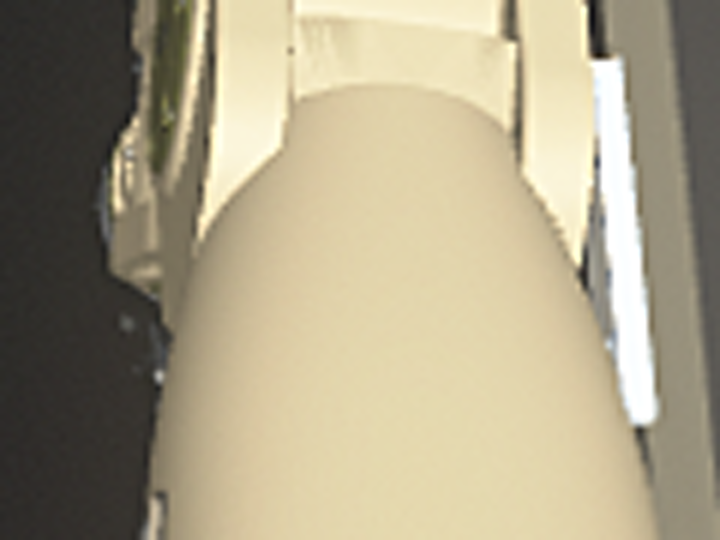

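View pics/s7c.png

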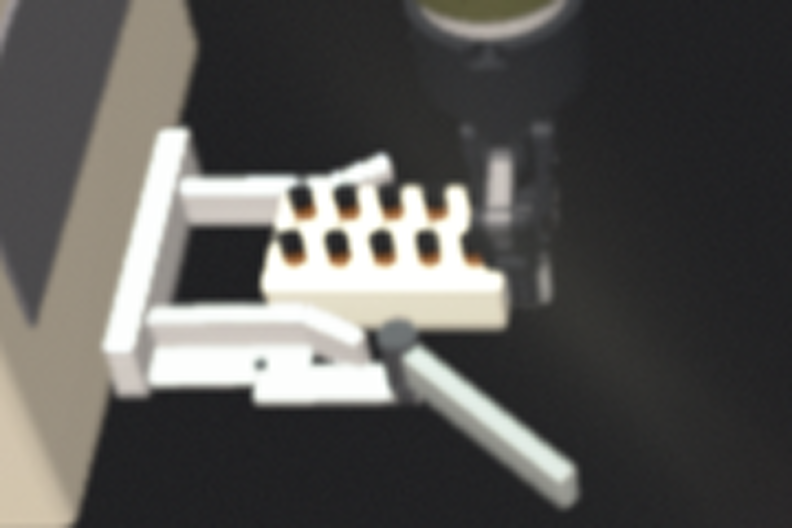

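The rack is entering between the rails. Continuing slowly and watching the force.

>>> step_arm(series=[[[0, -0.7, 0], 0, 150], [[0.1, -1.4, 0], 0, 150], [[0.1, -2.1, 0], 0, 150], [[0.1, -2.8, 0], 0, 150], [[0.1, -3.5, 0], 0, 150]])

```text
clock: 10.4
tcp_pos: [0.5243, -0.0266, 0.0122]
orientation: [0.003, 0.697, 0.717, 0.001]
wrist_force: [0.1, 2.3, 1.2]
finger_gap: 0.035
```

>>> step_arm(series=[[[0, -0.3, 0], 0, 150], [[0, -0.6, 0], 0, 150], [[0, -0.9, 0], 0, 150], [[0, -1.2, 0], 0, 150], [[0, -1.4, 0], 0, 150]])

```text
clock: 11.02
tcp_pos: [0.5243, -0.0406, 0.0122]
orientation: [0.003, 0.697, 0.717, 0.001]
wrist_force: [1.2, 2.5, 0.1]
finger_gap: 0.0349
```

Run:
```python
from h import *
st=env.get_state(); print(st["tcp_pos"],st["orientation"],st["wrist_force"],bay(st["tcp_pos"]))
c=cam("scene")
cv2.imwrite("pics/s8c.png",cv2.resize(c["frame"][190:310,120:300],None,fx=4.4,fy=4.4,interpolation=cv2.INTER_CUBIC)[:,:,::-1])
```

```text
[ 0.52427271 -0.04063424  0.01223161] [0.00251634 0.69743046 0.71664673 0.00137413] [1.19933416 2.50459128 0.12404045] (np.float64(-123.45591671571792), np.float64(-0.3091590055389928))
```

View pics/s8c.png

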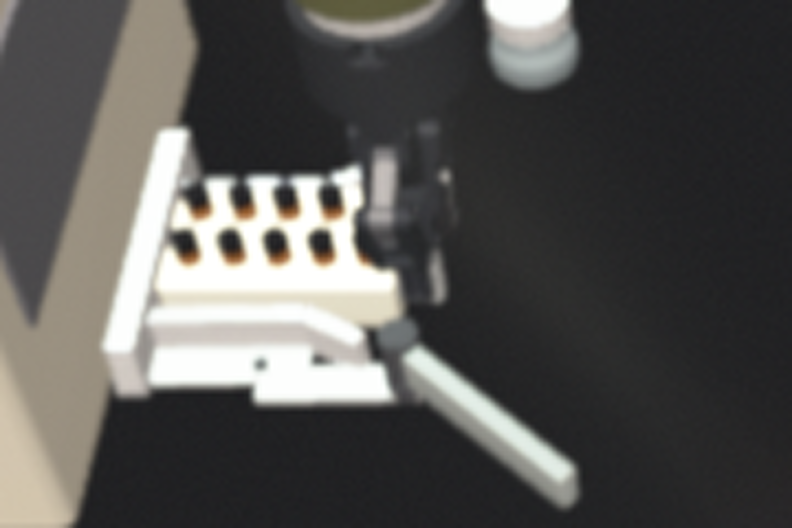

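Nearly home. I'll press on in small steps until the force rises.

>>> step_arm(series=[[[0, -0.1, 0], 0, 150], [[0, -0.2, 0], 0, 150], [[0, -0.3, 0], 0, 150]])

```text
clock: 11.45
tcp_pos: [0.5242, -0.0428, 0.0123]
orientation: [0.002, 0.697, 0.717, 0.002]
wrist_force: [0.2, 8.5, 2.7]
finger_gap: 0.0352
```

>>> step_arm(series=[[[0, -0.1, 0], 0, 150], [[0, -0.2, 0], 0, 150], [[0, -0.3, 0], 0, 150], [[0, -0.3, 0], 0, 150]])

```text
clock: 11.95
tcp_pos: [0.5239, -0.0429, 0.0123]
orientation: [-0.0, 0.696, 0.718, 0.004]
wrist_force: [-0.2, 12.4, 3.6]
finger_gap: 0.035
```

The TCP stopped at y = -0.043 while the force climbed to 12 N, so the rack is against the stop. I'll back off, lift and look.

>>> step_arm(series=[[[0, 1, 0], 0, 150], [[0, 3, 0], 0, 150], [[0, 5, 2], 0, 200], [[0, 7, 6], 0, 255], [[0, 10, 10], 0, 255]])

```text
clock: 12.58
tcp_pos: [0.5238, 0.0569, 0.1131]
orientation: [0.0, 0.697, 0.717, 0.004]
wrist_force: [-0.0, 0.0, 0.0]
finger_gap: -0.0001
```

>>> step_arm(series=[[[0, 5, 2], 0, 255], [[0, 10, 2], 0, 255]])

```text
clock: 12.82
tcp_pos: [0.5257, 0.1579, 0.1356]
orientation: [0.002, 0.698, 0.717, 0.005]
wrist_force: [-0.3, -0.1, -0.2]
finger_gap: -0.0
```

Run:
```python
from h import *
st=env.get_state(); print(st["tcp_pos"],st["orientation"],st["wrist_force"])
c=cam("top","t9.png")
a=cv2.resize(c["frame"][180:290,350:480],None,fx=5.4,fy=5.4,interpolation=cv2.INTER_CUBIC)[:,:,::-1]
cv2.imwrite("pics/t9c.png",a)
c=cam("scene")
cv2.imwrite("pics/s9c.png",cv2.resize(c["frame"][190:310,120:300],None,fx=4.4,fy=4.4,interpolation=cv2.INTER_CUBIC)[:,:,::-1])
```

```text
[0.52569476 0.15790488 0.13562561] [0.00241651 0.69751689 0.71654585 0.00513726] [-0.27637082 -0.10800254 -0.24351331]
```

View pics/t9c.png

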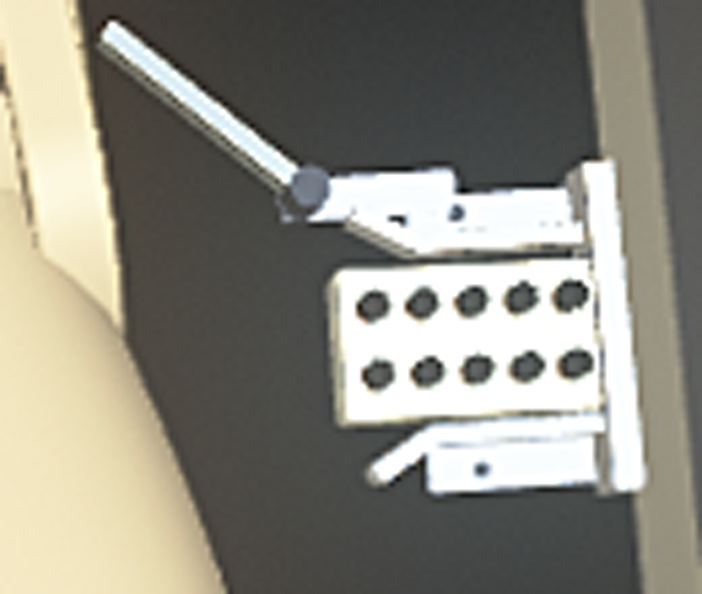

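View pics/s9c.png

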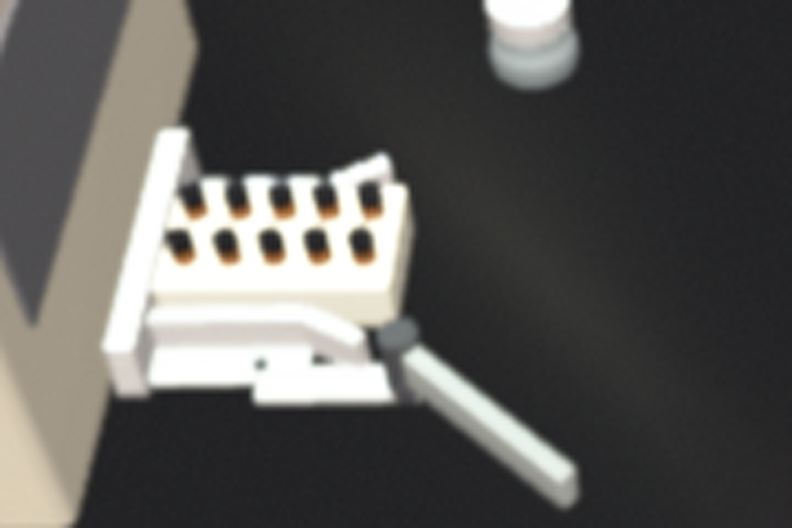

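The rack is home: front flush with the stop, centred between the rails, bar still open at about 2.3 rad. With the fingers shut I'll go to the outer (+x) side of the bar.

>>> step_arm(series=[[[3.5, -4, 0], 0, 255], [[7, -8, 0], 0, 255], [[10.5, -12, 0], 0, 255], [[14.5, -15.7, 0], 0, 255], [[14.5, -15.7, 0], 0, 255]])

```text
clock: 13.55
tcp_pos: [0.6712, -0.0008, 0.1323]
orientation: [0.002, 0.697, 0.717, 0.004]
wrist_force: [0.2, 1.1, 0.2]
finger_gap: 0.0003
```

>>> step_arm(series=[[[0, 0, -4], 0, 255], [[0, 0, -8], 0, 255], [[0, 0, -11], 0, 255], [[0, 0, -12.1], 0, 255], [[0, 0, -12.1], 0, 255]])

```text
clock: 14.18
tcp_pos: [0.6704, -0.0007, 0.0109]
orientation: [0.001, 0.697, 0.717, 0.003]
wrist_force: [0.3, -1.2, 0.4]
finger_gap: -0.0
```

Run:
```python
from h import *
st=env.get_state(); p0=st["tcp_pos"];print(p0,st["orientation"],st["wrist_force"])
piv=np.array([.590,-.042])
for th in np.linspace(.88,3.177,15):
    for d in (.018,):
        p=piv+.085*np.array([np.cos(th),np.sin(th)])+d*np.array([np.sin(th),-np.cos(th)]); print(round(th,2),np.round(p,4),np.round((p-p0[:2])*100,1))
c=cam("scene","s10.png")
```

```text
[ 0.67038767 -0.00071799  0.01093839] [0.00119089 0.69696623 0.71709594 0.00317225] [ 0.33934842 -1.2168979   0.42990322]
0.88 [0.658 0.012] [-1.2  1.3]
1.04 [0.6483 0.0224] [-2.2  2.3]
1.21 [0.637  0.0311] [-3.3  3.2]
1.37 [0.6244 0.0378] [-4.6  3.8]
1.54 [0.6109 0.0423] [-5.9  4.3]
1.7 [0.5969 0.0446] [-7.4  4.5]
1.86 [0.5826 0.0446] [-8.8  4.5]
2.03 [0.5686 0.0422] [-10.2   4.3]
2.19 [0.5551 0.0376] [-11.5   3.8]
2.36 [0.5426 0.0308] [-12.8   3.2]
2.52 [0.5313 0.0221] [-13.9   2.3]
2.68 [0.5217 0.0116] [-14.9   1.2]
2.85 [ 5.138e-01 -2.000e-04] [-15.7   0. ]
3.01 [ 0.508  -0.0132] [-16.2  -1.3]
3.18 [ 0.5044 -0.027 ] [-16.6  -2.6]
```

View pics/s10.png

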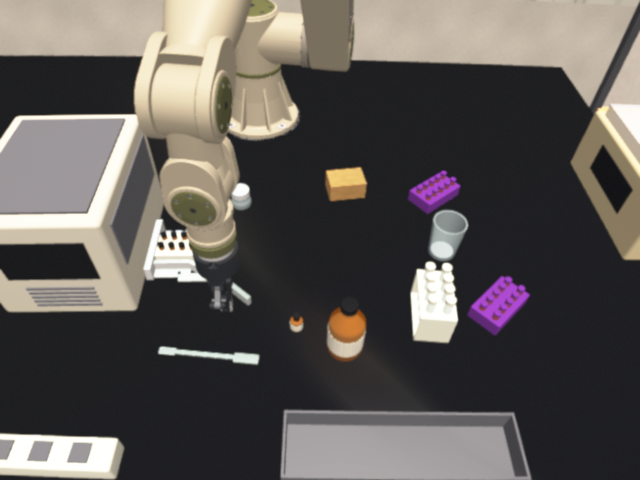

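The fingers (220,298) stand on the outer side of the bar, clear of the spatula. Now I'll sweep it shut.

>>> step_arm(series=[[[-1.2, 1.3, 0.3], 0, 255], [[-2.2, 2.3, 0.3], 0, 255], [[-3.3, 3.2, 0.3], 0, 255], [[-4.6, 3.8, 0.3], 0, 255], [[-5.9, 4.3, 0.3], 0, 255]])

```text
clock: 14.85
tcp_pos: [0.6114, 0.0427, 0.0152]
orientation: [0.002, 0.697, 0.717, 0.004]
wrist_force: [0.4, 0.6, 0.2]
finger_gap: 0.0002
```

>>> step_arm(series=[[[-1.5, 0.2, 0], 0, 255], [[-2.9, 0.2, 0], 0, 255], [[-4.3, 0, 0], 0, 255], [[-5.6, -0.5, 0], 0, 255], [[-6.9, -1.1, 0], 0, 255]])

```text
clock: 15.48
tcp_pos: [0.5416, 0.0315, 0.0152]
orientation: [0.002, 0.697, 0.717, 0.004]
wrist_force: [0.7, 0.6, 0.1]
finger_gap: 0.0
```

Run:
```python
from h import *
st=env.get_state(); p0=st["tcp_pos"];print(p0,st["orientation"],st["wrist_force"])
c=cam("scene","s11.png")
cv2.imwrite("pics/s11c.png",cv2.resize(c["frame"][190:310,120:300],None,fx=4.4,fy=4.4,interpolation=cv2.INTER_CUBIC)[:,:,::-1])
```

```text
[0.54156891 0.03151873 0.01524478] [0.0020847  0.69679488 0.71725639 0.00397669] [0.72174346 0.60449261 0.13073374]
```

View pics/s11c.png

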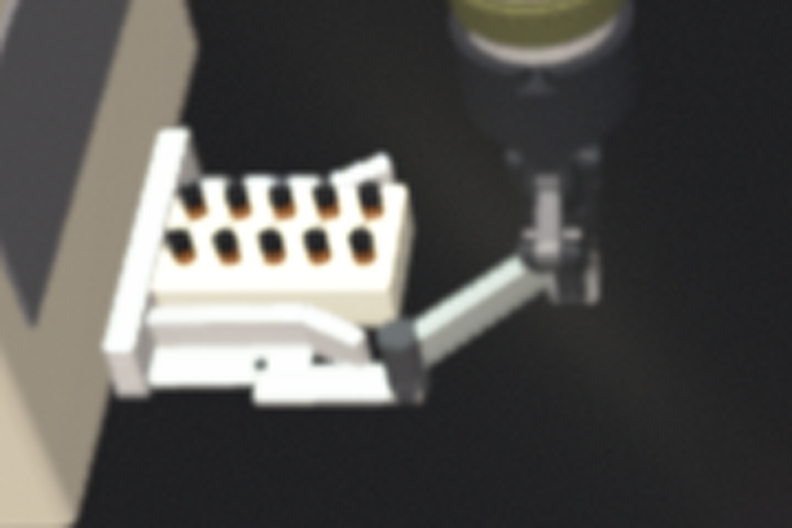

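The bar is swinging with the fingers and is a bit past halfway. I'll continue to shut.

>>> step_arm(series=[[[-1.1, -0.9, 0], 0, 255], [[-2.0, -2, 0], 0, 255], [[-2.8, -3.1, 0], 0, 255], [[-3.3, -4.3, 0], 0, 255], [[-3.7, -5.3, 0], 0, 255]])

```text
clock: 16.15
tcp_pos: [0.5021, -0.023, 0.0149]
orientation: [0.001, 0.697, 0.717, 0.003]
wrist_force: [0.4, 0.5, 0.7]
finger_gap: -0.0003
```

>>> step_arm(series=[[[0, -0.3, 0], 0, 255], [[0, -0.6, 0], 0, 255], [[0, -0.8, 0], 0, 255]])

```text
clock: 16.52
tcp_pos: [0.502, -0.0302, 0.0148]
orientation: [0.0, 0.697, 0.717, 0.004]
wrist_force: [-0.2, 7.3, 1.6]
finger_gap: 0.0
```

>>> step_arm(series=[[[0, -0.2, 0], 0, 255], [[0, -0.3, 0], 0, 255], [[0, -0.3, 0], 0, 255]])

```text
clock: 16.9
tcp_pos: [0.502, -0.0303, 0.0148]
orientation: [-0.001, 0.696, 0.718, 0.006]
wrist_force: [-0.3, 10.3, 1.9]
finger_gap: -0.0
```

>>> step_arm(series=[[[0, 1, 0], 0, 255], [[0, 3, 0], 0, 255], [[0, 5, 3], 0, 255], [[0, 8, 8], 0, 255], [[0, 12, 13], 0, 255]])

```text
clock: 17.52
tcp_pos: [0.502, 0.0894, 0.1449]
orientation: [-0.001, 0.697, 0.718, 0.005]
wrist_force: [1.0, 0.6, 0.6]
finger_gap: -0.0001
```

>>> step_arm(series=[[[0, 5, 3], 0, 255], [[0, 9, 4], 0, 255], [[0, 9, 4], 0, 255]])

```text
clock: 17.9
tcp_pos: [0.5025, 0.1821, 0.1861]
orientation: [-0.0, 0.695, 0.719, 0.006]
wrist_force: [-1.1, -1.2, -0.8]
finger_gap: -0.0002
```

Run:
```python
from h import *
st=env.get_state(); print(st["tcp_pos"],st["wrist_force"])
c=cam("top","t12.png");s=cam("scene","s12.png")
cv2.imwrite("pics/t12c.png",cv2.resize(c["frame"][180:290,350:480],None,fx=5.4,fy=5.4,interpolation=cv2.INTER_CUBIC)[:,:,::-1])
cv2.imwrite("pics/s12c.png",cv2.resize(s["frame"][190:310,120:300],None,fx=4.4,fy=4.4,interpolation=cv2.INTER_CUBIC)[:,:,::-1])
```

```text
[0.50248254 0.18207245 0.18610975] [-1.06066494 -1.20571377 -0.80681925]
```

View pics/t12c.png

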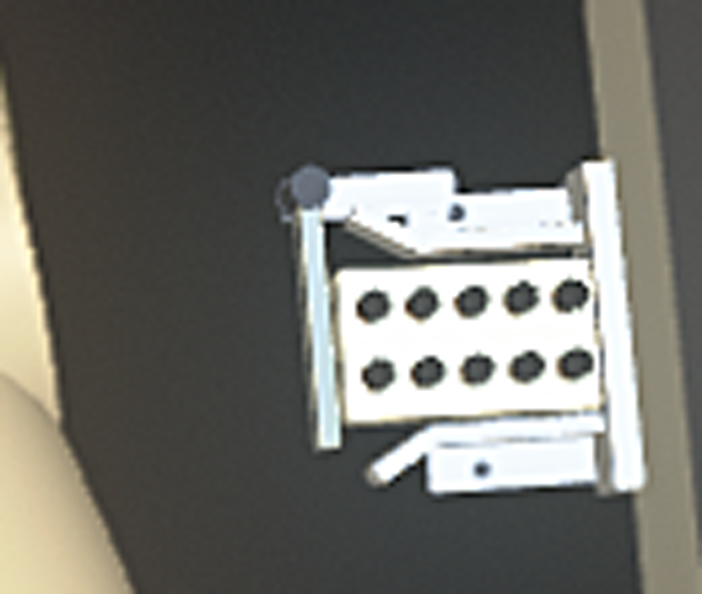

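View pics/s12.png

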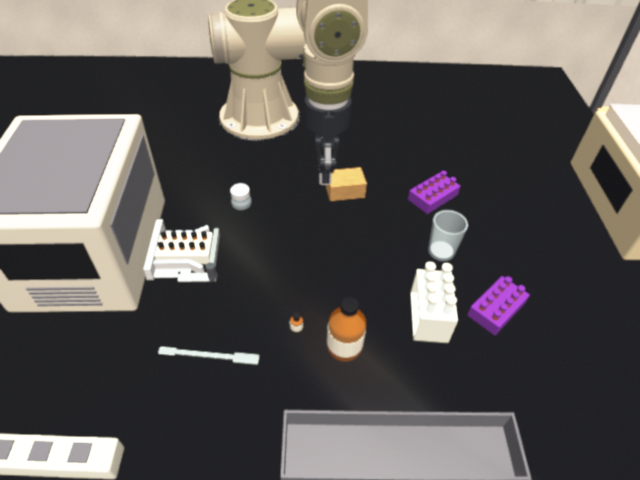

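The bar lies across the mouth just behind the rack, the rack front is on the stop, and the hand is clear at (328,165). One numeric check before handing in.

Run:
```python
from h import *
T=lambda p:[(p[0]+.5)/5.4-.5+350,(p[1]+.5)/5.4-.5+180]
c=cam("top");s=cam("scene")
b=onplane(c,[T((313,215)),T((329,447))],.032); d=b[0]-b[1]; dS=Y
print("gate est rad",np.arctan2(Y[0]*d[1]-Y[1]*d[0],Y@d[:2]), "bar bay",[np.round(bay(q),1) for q in b])
q=np.array([T(p) for p in [(338,270),(346,424),(594,258),(602,410)]]); w=onplane(c,q,.03)
print("rack corners bay",[np.round(bay(x),1) for x in w])
o=np.load("cams.npz")
for n,a,f,pts in (("top",o["tf"],c["frame"],{"bottle":(290,150),"vial":(329,169),"spat":(393,144),"jar":(396,312),"beaker":(196,254),"tube":(220,182)}),("scene",o["sf"],s["frame"],{"jar":(240,195),"bottle":(347,330),"vial":(296,323),"spat":(208,355),"tube":(433,305),"beaker":(447,235),"carton":(352,184)})):
    D=np.abs(a.astype(int)-f).max(2)
    print(n,{k:float((D[y-18:y+18,x-18:x+18]>60).mean().round(3)) for k,(x,y) in pts.items()})
```

```text
gate est rad -0.010474648337705101 bar bay [array([-118.1,   54.2]), array([-119.1,  -44.5])]
rack corners bay [array([-109. ,   30.4]), array([-110.8,  -35.1]), array([ 1.7, 29.4]), array([ -0.8, -35.6])]
top {'bottle': 0.002, 'vial': 0.656, 'spat': 0.0, 'jar': 0.18, 'beaker': 0.0, 'tube': 0.0}
scene {'jar': 0.0, 'bottle': 0.0, 'vial': 0.0, 'spat': 0.0, 'tube': 0.0, 'beaker': 0.0, 'carton': 0.0}
```

Run:
```python
from h import *
print(env.hand_in()); print(env.get_state()["clock"])
```

```text
the job is handed in; nothing more can be done
None
the job is handed in; nothing more can be done
```

The rack is home in the bay with the retaining bar shut behind it, and I handed the job in at about 18 s of the 72 s. The hand-in gives no verdict.

**What I did:** I held the rack lightly between the fingers and turned it square on the bench. Then I pushed it from behind along the bay's axis until it stopped against 12 N. With the fingers shut I swept the bar closed until it stopped against 10 N, and drew the hand clear.

**Last checks:**
- **Rack:** its rear face measures -109 to -111 mm in the bay's frame, against -110 when home. It sits about 2 to 3 mm off the centre line in the limit of 8 mm, and is square to about 0.02 rad.
- **Bar:** shut to about 0.01 rad, lying at x ≈ -119 mm.
- **Bystanders:** the scene view shows none of the seven moved. The top view differed at the vial and the jar; I put that down to the arm covering them, because the scene view of both was unchanged.
- **Measuring error:** three of the first two-view height readings were off. The lower rail kink read 33 mm instead of 24, one rack corner 35.5 instead of 30, and one stop corner's two rays missed each other by 5 mm. I took positions at the known heights instead, and they agreed with the given sizes.

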